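# Pin the microscope stage on its shaft and snap the safety loop over

### The job

Lock the stage onto its shaft: take the orange-headed pin with the wire loop from the blue block and push it down through the cross hole of the steel shaft until its head sits fully home, with its loop still open and pointing the way the shaft's free end points. Then press the loop's red tab down so that the loop snaps over the rounded shaft end and closes fully under it, and let go. Feel for the hole and never bear on the bracket or shaft with more than about 40 N; leave the plain pin and the other things on the bench where they are.

Things in the scene. Friction and masses are not known exactly. Their poses are not given: they have to be found in the camera images.
- bracket: Fixed bracket: black base plate 170 x 110 x 10 mm, black pillar 100 mm high, white stage collar (38 mm) and a level steel shaft along the bracket's +x, axis 75 mm above the bench. Origin: bench level, 30 mm nearer the pillar than the hole; x: from the pillar to the shaft's free end, z up. Collar and pillar end 42 mm before the hole. 56 mm of clear space between base plate and shaft.
- hole (a point): Mouth of the vertical cross hole in the shaft's flat top, 84 mm above the bench; axes as the bracket's. 9 mm wide, 18 mm deep, right through. The shaft has end float (about 12 N of friction, stays put) and this is mid-float: the true hole is up to 7 mm off along x, not sideways; feel for it. 6 to 12 mm down a sprung plunger bears on the pin: push of 5 to 10 N to get past it and home.
- nose (a point): Free end of the shaft at mid-float (it floats with the hole), 24 mm beyond the hole along x, at axis height. The shaft there is square, 18 mm wide, from 66 to 84 mm above the bench, and ends in a half-round nose (radius 9 mm seen from the side).
- pin: Linch pin. Origin: centre of the underside of its 14 mm steel flange, which lands on the shaft's top; z up. Below: 8 mm round shank, 26 mm long, last 3 mm tapering to 6.2 mm. Above: orange grip 12 x 12 mm, 4 to 37 mm above the origin; hold its +y and -y faces, fingertips at least 12 mm above the origin (loop axle along y at 7 mm). Starts upright in the blue block, origin 34 mm above the bench.
- pin_foot (a point): Lower end of the pin's shank, on its axis, 26 mm below the pin's origin; when home it sticks out 8 mm under the shaft.
- loop (a joint): Wire loop about its axle (rad): 0 closed, hanging by the shank (hard stop); 1.3 to 1.5 at the start: open, level along pin +x. Stays where left. A U of 4 mm wire, 25 mm wide inside, end bar 30 mm from the axle. The bar rides over the nose, the loop stretching some 3 mm on its spring (about 0.75 to 0.4 rad, 2 to 5 N at the tab), and is then caught; below 0.25 it hangs free under the shaft.
- tab (a point): End of the red tab (18 wide, 40 long, 4 mm thick) standing square on the loop's end bar. Open: it stands up, end 31 to 39 mm beyond the pin axis (pin +x), 44 to 52 mm above the pin's origin. Closed: level, reaching 46 mm beyond the axis, top 20 mm below the pin's origin. A straight push down with closed fingertips, centred 39 mm beyond the axis (clear of the nose), carries it all the way.
- block: Fixed blue parking block 100 x 46 x 34 mm, origin at bench level under its middle. The looped pin stands in a hole at block x = +20 mm, the plain pin in a hole at x = -30 mm.
- plain_pin: Bystander: plain pin with a black knob of 16 mm diameter and 10 mm height, in the blue block; origin at the knob's underside.
- tip_box: Bystander: white and yellow pipette tip box, 82 x 120 x 59 mm.
- tube_rack: Bystander: white and blue tube rack, 88 x 128 x 48 mm.
- tray: Bystander: purple tray, 90 x 140 x 30 mm.
- wash_bottle: Bystander: white bottle with an orange cap, 60 mm wide, 160 mm high.
- mouse: Bystander: black computer mouse, 105 x 60 x 31 mm.
- pipette: Bystander: grey pipette lying on the bench, 270 mm long, 22 mm high.
There are look-alikes about, which are no part of the job. Of the things like the pin, leave any that is turquoise; of the rest the smaller one is meant.

How it is judged:
By the outcome, as a careful person would: the job done as asked, in the order asked, and still so for the second after the job is handed in, with the robot touching nothing.
It also fails if it takes over 72 s, if anything falls off the work surface, if the arm or the gripper's body presses on something with over 40 N, if the wrist force passes 120 N, or if a joint passes its speed limit or range.

### The arm

A 6-joint arm with a two-finger parallel gripper is mounted at the origin on the work surface. World frame = base frame: x ahead of the robot, y to its left, z up, the work surface at z = 0. Lengths are in m, angles in rad, forces in N, time in s.
With the tool pointing down it reaches from about 0.325 to 0.9 m from the base axis. Payload 6.1 kg.
Tool frame: the origin (TCP) lies between the finger pads; the fingertips stand 17 mm ahead of it and the grasp point (between the pads) lies 2 mm behind it (robot.tip_reach is the distance from the TCP to the fingertips, in m); z points along the fingers, y is the line along which they close (so a half turn about z gives the same grasp; the last joint's range is limited). The gripper opens to 85 mm and grips with 20 to 120 N. Pads are 22 mm wide; open, the fingers measure 114 mm over their backs; the gripper's body (76 mm by 85 mm) begins 54 mm behind the grasp point. The pads swing forward as they close: fully open they stand 13 mm farther back than shut.
Start: joints at [-0.126, 0.22, 1.526, -0, 1.395, -0.126], TCP at [0.625, -0, 0.248] pointing down, gripper open.
Joint ranges: [-2.98, 2.98], [-0.91, 2.08], [0.09, 2.57], [-1.24, 4.39], [0.2, 2.65], [-2.68, 2.68]. Speed limits (rad/s): [2.57, 2.57, 3.01, 3.14, 3.14, 3.14].

### API

Orientations are given as a unit quaternion [x, y, z, w].
In Python, from bench import robot, viewer gives the robot as it stands.
- The arm moves only by the tool carry_out, never from a script. Its argument "targets" is a list of rows, each a list of 3 entries, a list of its own where there are three numbers: the opening, from 0 (shut) to 1 (fully open), then the shift along the tool's x, y, z in mm, then the turn, a rotation vector about the tool's x, y, z in rad. A call has 1 to 12 rows; each row is the pose to reach, as a shift and turn from the pose commanded when the call began, along the tool's axes at that moment; what a row does not reach only later rows make up. A row lasts 1/8 s, in which the tool goes at most 62.5 mm and 10.7 degrees, less where a joint would pass 70% of its speed; a pose out of reach is approached as far as the arm can. A call with a gripper value outside its range is refused whole. The fingers move at their own pace and stop on an object; the grip force is fixed at half the most. Time passes only in rows, so rows that repeat a pose let the fingers close. It gives the time, the measured TCP pose, the force, the opening and the grip force at its end, in the units of the state.
- robot.sense(): the state, without advancing time (a new reading comes with each control period).
- viewer.get_image(name): name is "scene" or "side" or "wrist"; returns the picture (420x560x3 uint8, red, green, blue); there is no depth.
- viewer.get_calibration(name): a dict with "K" (3x3 intrinsics, pixels), "R" (3x3) and "t" (3): a world point X has camera coordinates R X + t. Camera axes: x right, y down, z forward; pixel columns grow to the right and rows downward; lengths in m; the calibration is good to about 2 mm. A picture is of the moment at which its call begins: read the wrist's pose just before it. get_calibration takes no time and is no camera call; for the wrist camera it gives the pose at the moment of the call.
- robot.sign_off(): hands the job in; it is judged then, once.
The state is a dict: "clock": time; "qpos": joint angles; "dq": joint speeds; "effort": joint torques, N m; "tcp_pos": TCP position; "eef_rot": TCP orientation; "wrist_force": force on the tool from outside, world axes, zero at the start; "wrist_torque": the same for the moment, N m; "finger_gap": finger opening in m; "grip_force": force on a finger pad.
Only numpy, scipy, OpenCV 4.12 (cv2) and the standard library are available. Lean on these libraries where they do the work, as an engineer would, in place of code of your own. Each camera call takes 0.05 s, during which the arm holds its last target. There are 200 camera calls.

## Working session

There is one attempt and no reset: what is moved stays moved. The work goes in short steps, Python scripts to look and compute and a tool call to move; the robot and the scene stay as the last step left them, time stands still between calls to the robot, and variables do not carry over. Pictures are saved under pics/ and viewed, at most 10 in all, crops included, and the job is handed in when it is done.

Besides the shell and the picture viewer there is one more tool, called after ">>>" as name(argument=value, ...), one argument or row to a line, values as JSON. carry_out: Moves the arm, as the interface text tells. Its arguments: {"type":"object","properties":{"targets":{"type":"array","items":{"type":"array"}}},"required":["targets"]}

```bash
mkdir -p pics; cat > h.py <<'E'
import numpy as np, cv2, json
from bench import robot, viewer
def snap(n,f):
    c=viewer.get_calibration(n); im=viewer.get_image(n); im=np.array(im)
    cv2.imwrite('pics/%s.png'%f,im[:,:,::-1]); np.savez('pics/%s.npz'%f,im=im,K=c['K'],R=c['R'],t=c['t']); return im,c
def load(f):
    d=np.load('pics/%s.npz'%f); return d['im'],d
def ray(c,u,v):
    K,R,t=[np.array(c[k],float) for k in 'KRt']
    d=R.T@np.linalg.solve(K,[u,v,1.]); return -R.T@t, d/np.linalg.norm(d)
def onz(c,u,v,z):
    o,d=ray(c,u,v); return o+d*(z-o[2])/d[2]
def tri(rs):
    A=0;b=0
    for o,d in rs:
        P=np.eye(3)-np.outer(d,d); A=A+P; b=b+P@o
    return np.linalg.solve(A,b)
def proj(c,X):
    K,R,t=[np.array(c[k],float) for k in 'KRt']
    p=K@(R@np.array(X)+t); return p[:2]/p[2]
E
python3 - <<'E'
from h import *
a,ca=snap('scene','s0'); b,cb=snap('side','d0'); w,cw=snap('wrist','w0')
for n,c in (('s',ca),('d',cb),('w',cw)):
    R=np.array(c['R']);print(n,(-R.T@np.array(c['t'])).round(3),R[2].round(2),np.array(c['K'])[0,0])
E
```

```text
s [1.48  0.352 0.761] [-0.76 -0.31 -0.57] 392.125486620144
d [-0.037  0.844  1.316] [ 0.37 -0.53 -0.76] 500.9080426281039
w [0.626 0.079 0.372] [-0.   -0.31 -0.95] 355.50088975579797
```

View pics/s0.png

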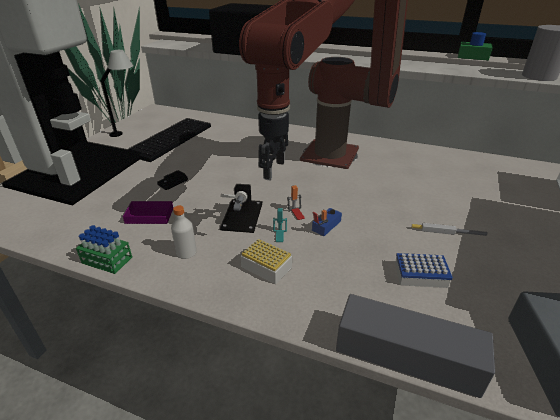

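View pics/d0.png

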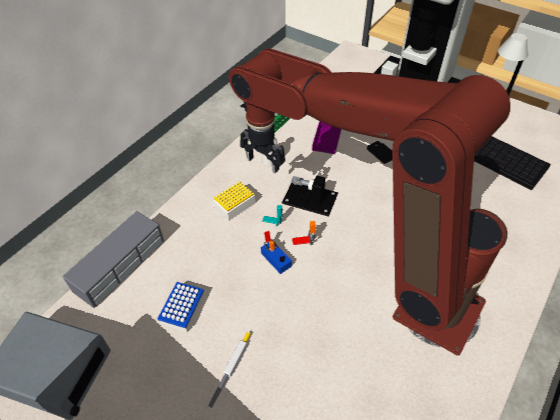

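Scene: blue block at about (326,222), bracket with dark base at (242,205), and a turquoise and a larger orange look-alike nearby. Side: block at (276,257), base plate at (310,196). Next: rough positions and the wrist view.

```bash
python3 - <<'E'
from h import *
s,cs=load('s0'); d,cd=load('d0'); w,cw=load('w0')
print('block',onz(cs,326,222,.02),onz(cd,276,257,.02))
print('base',onz(cs,242,213,.01),onz(cd,310,196,.01))
A=cv2.resize(s[170:250,210:350],None,fx=5.6,fy=5.6,interpolation=cv2.INTER_CUBIC)[:300*2]
B=cv2.resize(d[165:280,225:350],None,fx=5.2,fy=5.2,interpolation=cv2.INTER_CUBIC)
cv2.imwrite('pics/A.png',A[:,:,::-1]);cv2.imwrite('pics/B.png',B[:,:,::-1]);print(A.shape,B.shape)
E
```

```text
block [0.5024867  0.12420787 0.02      ] [0.4893218  0.12900655 0.02      ]
base [ 0.54188422 -0.15124238  0.01      ] [ 0.54268295 -0.15205161  0.01      ]
(448, 784, 3) (598, 650, 3)
```

View pics/w0.png

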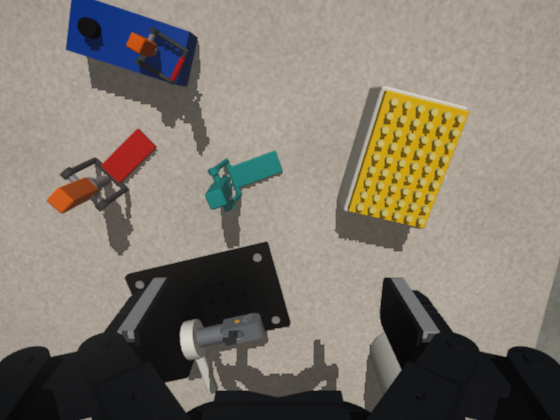

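View pics/B.png

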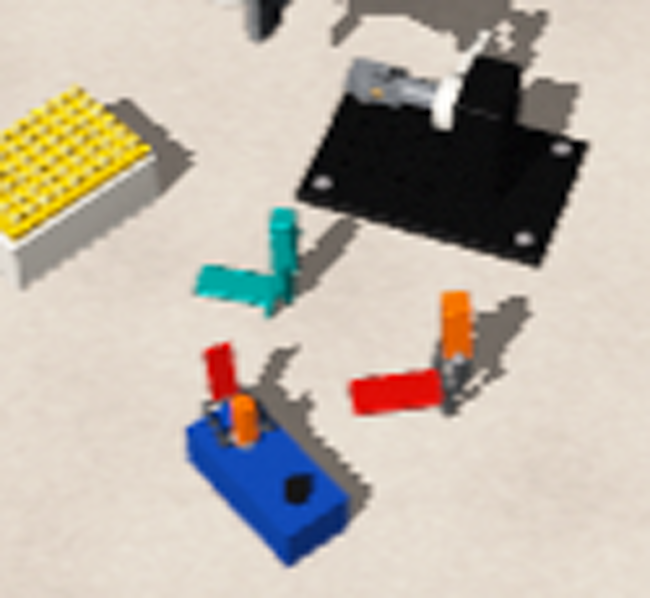

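Wrist: looped orange pin grip at about (141,43) on the block, its loop pointing image-right to the red tab (178,68); shaft with collar (190,338), hole area (237,321), free end pointing image-right. Next I get closer views of both.

```bash
python3 - <<'E'
from h import *
w,cw=load('w0'); s=robot.sense(); print(s)
from scipy.spatial.transform import Rotation as Ro
print(Ro.from_quat(s['eef_rot']).as_matrix().round(3))
for n,u,v,z in (('grip',141,43,.07),('tab',178,68,.08),('hole',237,321,.084),('nose',262,318,.084),('collar',205,330,.084)): print(n,onz(cw,u,v,z).round(4))
print('plate',[onz(cw,u,v,.01).round(4) for u,v in ((127,275),(267,243),(289,322))])
E
```

```text
{'clock': 0.15, 'qpos': array([-1.26084004e-01,  2.21034340e-01,  1.52735839e+00,  1.21624832e-05,
        1.39471815e+00, -1.26090768e-01]), 'dq': array([ 5.37769958e-04, -1.93233610e-03, -6.68469045e-03,  7.40657735e-05,
       -5.15543932e-04,  7.08697230e-04]), 'effort': array([ 5.24838761e-04, -4.97483325e+01, -3.89904678e+01, -1.73041117e-04,
        7.14129725e-03, -8.50862284e-05]), 'tcp_pos': array([6.24551850e-01, 6.68009370e-05, 2.47451787e-01]), 'eef_rot': array([ 7.07104943e-01,  7.07108212e-01, -4.60281923e-04, -6.03683858e-04]), 'wrist_force': array([-0.15945051, -0.28174643,  0.74430562]), 'wrist_torque': array([ 0.01836665, -0.01476324,  0.05019024]), 'grip_force': 0.0, 'finger_gap': 0.08555879241549347}
[[-0.     1.    -0.002]
 [ 1.     0.     0.   ]
 [ 0.    -0.002 -1.   ]]
grip [0.5188 0.1178 0.07  ]
tab [0.5487 0.0991 0.08  ]
hole [ 0.5866 -0.1243  0.084 ]
nose [ 0.6104 -0.1209  0.084 ]
collar [ 0.5556 -0.1345  0.084 ]
plate [array([ 0.4531, -0.1156,  0.01  ]), array([ 0.6131, -0.0757,  0.01  ]), array([ 0.6384, -0.1777,  0.01  ])]
```

>>> carry_out(
  targets=[
    [1,[50,-35,0],[0,0,0]],
    [1,[100,-70,0],[0,0,0]],
    [1,[155,-105,10],[0,0,0]],
    [1,[155,-105,10],[0,0,0]],
    [1,[155,-105,10],[0,0,0]],
    [1,[155,-105,10],[0,0,0]],
  ],
)

```text
clock: 0.9
tcp_pos: [0.5209, 0.1539, 0.2385]
eef_rot: [0.708, 0.707, 0.0, 0.0]
wrist_force: [0.8, 0.4, 0.1]
finger_gap: 0.0855
grip_force: 0.0
```

```bash
python3 - <<'E'
from h import *
w,cw=snap('wrist','w1'); print(robot.sense()['tcp_pos'])
hsv=cv2.cvtColor(w,cv2.COLOR_RGB2HSV)
for n,lo,hi in (('blue',(105,120,60),(125,255,255)),('orange',(6,150,120),(16,255,255)),('red',(0,150,90),(4,255,255)),('red2',(174,150,90),(179,255,255))):
    m=cv2.inRange(hsv,lo,hi); cs,_=cv2.findContours(m,0,1)
    for c in cs:
        if cv2.contourArea(c)>40: print(n,cv2.contourArea(c),cv2.minAreaRect(c),cv2.approxPolyDP(c,3,True)[:,0].tolist())
E
```

```text
[0.5208991  0.15383044 0.23844192]
blue 314.0 ((283.3615417480469, 229.4923095703125), (21.70607566833496, 21.830110549926758), 29.744882583618164) [[278, 217], [278, 239], [287, 243], [297, 227]]
blue 4017.5 ((249.92938232421875, 207.3348388671875), (103.18482971191406, 52.603538513183594), 16.144338607788086) [[195, 217], [258, 236], [261, 216], [274, 204], [300, 218], [304, 203], [302, 196], [211, 169], [205, 177]]
orange 474.5 ((194.25, 346.2500305175781), (45.50956726074219, 22.07948112487793), 86.633544921875) [[203, 323], [193, 331], [184, 357], [194, 369], [206, 360], [197, 350]]
orange 237.5 ((270.5673828125, 226.0440673828125), (14.964204788208008, 23.9223690032959), 14.743562698364258) [[267, 213], [261, 233], [272, 238], [277, 231], [276, 219]]
red 963.5 ((232.31033325195312, 291.2758483886719), (21.60970687866211, 48.3869514465332), 49.76364517211914) [[243, 269], [208, 298], [222, 313], [257, 284]]
red 413.0 ((300.5538330078125, 245.96920776367188), (32.74517059326172, 17.861000061035156), 60.2551155090332) [[299, 228], [291, 244], [302, 264], [312, 248]]
```

View pics/w1.png

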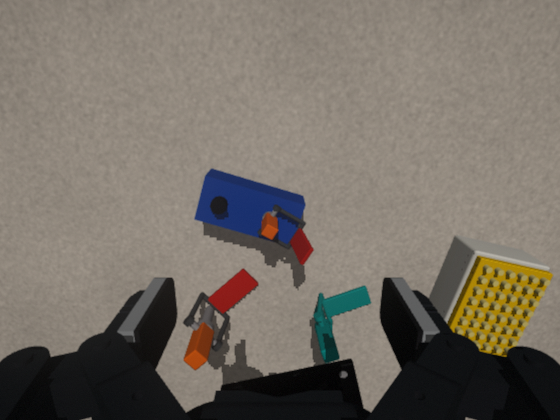

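Wrist w1: block with pin grip at (270,226), red tab at (301,246), loop wires around (288,215); plain pin at (219,205). I'll go 80 mm lower for precision.

>>> carry_out(
  targets=[
    [1,[0,0,40],[0,0,0]],
    [1,[0,0,80],[0,0,0]],
    [1,[0,0,80],[0,0,0]],
    [1,[0,0,80],[0,0,0]],
  ],
)

```text
clock: 1.45
tcp_pos: [0.5212, 0.1545, 0.1597]
eef_rot: [0.708, 0.707, 0.001, 0.0]
wrist_force: [0.3, 0.0, 0.7]
finger_gap: 0.0854
grip_force: 0.0
```

```bash
python3 - <<'E'
from h import *
w,cw=snap('wrist','w2'); print(robot.sense()['tcp_pos'])
c=w[110:310,170:370]
cv2.imwrite('pics/w2c.png',cv2.resize(c,None,fx=3,fy=3,interpolation=cv2.INTER_CUBIC)[:,:,::-1])
E
```

```text
[0.5216333  0.15471933 0.1604189 ]
```

View pics/w2c.png

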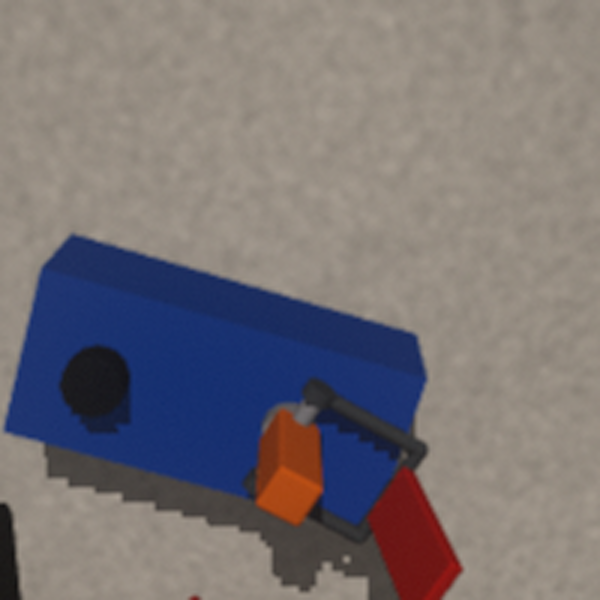

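Crop (3x, offset 170,110): block top corners (40,268),(5,432),(427,380); grip top corners (283,466),(323,488),(298,524),(257,500); loop arm from (316,390) to (418,450).

```bash
python3 - <<'E'
from h import *
w,c=load('w2'); f=lambda u,v,z:onz(c,170+u/3,110+v/3,z)
BL,FL,BR=f(40,268,.034),f(5,432,.034),f(427,380,.034)
print(BL,FL,BR,np.linalg.norm(BR-BL),np.linalg.norm(FL-BL))
ex=(BR-BL)/np.linalg.norm(BR-BL);print('block yaw',np.degrees(np.arctan2(ex[1],ex[0])))
o=(FL+BR)/2; print('centre',o,'pin',o+.02*ex,'plain',f(95,382,.044),o-.03*ex)
q=[f(*p,.071) for p in((283,466),(323,488),(298,524),(257,500))]
print('grip top',np.mean(q,0))
for i in range(4):
    d=q[(i+1)%4]-q[i]; print(np.linalg.norm(d)*1e3,np.degrees(np.arctan2(d[1],d[0])))
a,b=f(316,390,.041),f(418,450,.044); d=b-a;print('arm',d,np.degrees(np.arctan2(d[1],d[0])))
E
```

```text
[0.45312032 0.16109004 0.034     ] [0.44050438 0.11717707 0.034     ] [0.54869514 0.13158409 0.034     ] 0.10002573221072639 0.04568928701016286
block yaw -17.156552566668612
centre [0.49459976 0.12438058 0.034     ] pin [0.51370981 0.11848091 0.034     ] plain [0.46689713 0.13512614 0.044     ] [0.46593469 0.13323009 0.034     ]
grip top [0.51504896 0.11898766 0.071     ]
10.405978641179917 -31.50480365387494
10.683643859737888 -121.94607197328854
10.97910784443897 146.44848164151247
10.311622087598895 54.89000167590505
arm [ 0.02534205 -0.01485638  0.003     ] -30.380286729397543
```

>>> carry_out(
  targets=[
    [0.5,[-36,-7,10],[0,0,-1.005]],
    [0.5,[-36,-7,10],[0,0,-1.005]],
    [0.5,[-36,-7,10],[0,0,-1.005]],
    [0.5,[-36,-7,10],[0,0,-1.005]],
    [0.5,[-36,-7,10],[0,0,-1.005]],
    [0.5,[-36,-7,10],[0,0,-1.005]],
    [0.5,[-36,-7,10],[0,0,-1.005]],
    [0.5,[-36,-7,10],[0,0,-1.005]],
  ],
)

```text
clock: 2.5
tcp_pos: [0.5138, 0.119, 0.1495]
eef_rot: [0.28, 0.96, 0.0, 0.001]
wrist_force: [0.3, -0.1, 0.2]
finger_gap: 0.0427
grip_force: 0.0
```

```bash
python3 - <<'E'
from h import *
from scipy.spatial.transform import Rotation as Ro
w,cw=snap('wrist','w3'); s=robot.sense();R=Ro.from_quat(s['eef_rot']).as_matrix(); print(s['tcp_pos'],R.round(3),s['finger_gap'])
hsv=cv2.cvtColor(w,cv2.COLOR_RGB2HSV)
m=cv2.inRange(hsv,(6,150,90),(16,255,255)); cs,_=cv2.findContours(m,0,1)
P=np.array([.5143,.1187,0]); print('proj',[proj(cw,P+[0,0,z]).round(1) for z in(.038,.071)])
for c in cs:
    if cv2.contourArea(c)>60: print(cv2.contourArea(c),cv2.approxPolyDP(c,3,True)[:,0].tolist())
print((R.T@(P+[0,0,.066]-s['tcp_pos'])*1e3).round(1))
E
```

```text
[0.5135654  0.11899975 0.14919513] [[-0.844  0.537  0.001]
 [ 0.537  0.844  0.   ]
 [-0.001  0.001 -1.   ]] 0.0426946860522736
proj [array([277.1, 213.3]), array([277. , 230.3])]
2311.5 [[83, 217], [66, 217], [60, 211], [16, 238], [15, 260], [45, 265], [80, 236]]
551.0 [[270, 205], [268, 237], [284, 238], [284, 206]]
[-0.7  0.1 83.2]
```

>>> carry_out(
  targets=[
    [0.5,[-0.5,0,40],[0,0,0]],
    [0.5,[-0.5,0,70],[0,0,0]],
    [0.5,[-0.5,0,83],[0,0,0]],
    [0.5,[-0.5,0,83],[0,0,0]],
    [0,[-0.5,0,83],[0,0,0]],
    [0,[-0.5,0,83],[0,0,0]],
    [0,[-0.5,0,83],[0,0,0]],
    [0,[-0.5,0,83],[0,0,0]],
    [0,[-0.5,0,83],[0,0,0]],
    [0,[-0.5,0,83],[0,0,0]],
  ],
)

```text
clock: 3.8
tcp_pos: [0.5146, 0.1188, 0.0668]
eef_rot: [0.279, 0.96, 0.0, 0.001]
wrist_force: [0.5, -0.3, 7.3]
finger_gap: 0.0106
grip_force: 60.0
```

>>> carry_out(
  targets=[
    [0,[0,0,-20],[0,0,0]],
    [0,[0,0,-60],[0,0,0]],
    [0,[0,0,-115],[0,0,0]],
    [0,[-40,-35,-120],[0,0,-0.1]],
    [0,[-80,-70,-120],[0,0,-0.28]],
    [0,[-120,-102,-120],[0,0,-0.45]],
    [0,[-159,-135,-120],[0,0,-0.63]],
    [0,[-159,-135,-120],[0,0,-0.81]],
    [0,[-159,-135,-120],[0,0,-0.81]],
    [0,[-159,-135,-120],[0,0,-0.81]],
    [0,[-159,-135,-120],[0,0,-0.81]],
  ],
)

```text
clock: 5.18
tcp_pos: [0.5751, -0.0797, 0.1853]
eef_rot: [-0.121, 0.993, 0.0, -0.0]
wrist_force: [-0.4, -0.1, -0.5]
finger_gap: 0.0104
grip_force: 59.5
```

```bash
python3 - <<'E'
from h import *
from scipy.spatial.transform import Rotation as Ro
w,cw=snap('wrist','w4'); s=robot.sense();R=Ro.from_quat(s['eef_rot']).as_matrix(); print(s['tcp_pos'],R.round(3),s['finger_gap'],s['wrist_force'])
print(proj(cw,[.587,-.124,.084]))
snap('side','d4'); snap('scene','s4')
E
```

```text
[ 0.57520279 -0.07976158  0.18539268] [[-0.97  -0.241  0.   ]
 [-0.241  0.97  -0.   ]
 [-0.    -0.    -1.   ]] 0.0106174021842612 [-0.18003062  0.65258505 -1.45752377]
[210.62238231 218.62898996]
```

View pics/w4.png

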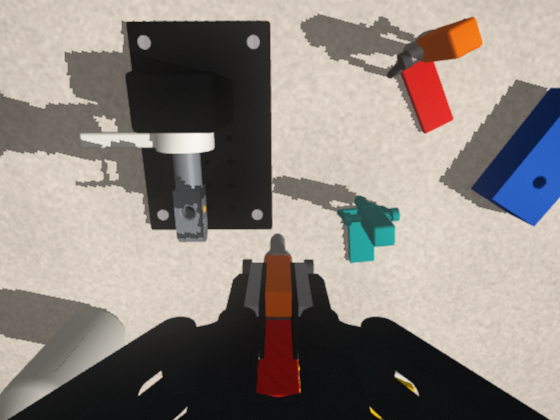

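Wrist w4: pin held, foot at (277,240), tab at (279,390). Shaft hole at about (190,213), nose end near (192,240), plate corners (271,22),(272,229),(152,229).

```bash
python3 - <<'E'
from h import *
from scipy.spatial.transform import Rotation as Ro
w,c=load('w4'); s=robot.sense();R=Ro.from_quat(s['eef_rot']).as_matrix();T=s['tcp_pos']
g=cv2.cvtColor(w,cv2.COLOR_RGB2GRAY)
print(g[182:246:2,172:214:2])
q=[onz(c,*p,.01) for p in((271,22),(272,229),(152,229))]
for a,b in((0,1),(2,1)):
    d=q[b]-q[a];print(np.linalg.norm(d),np.degrees(np.arctan2(d[1],d[0])))
h=onz(c,190,213,.084);print('hole',h,'mid plate edge',(q[1]+q[2])/2)
P=T-np.array([0,0,.031]); print('pin foot proj',proj(c,P-[0,0,.026]),'grip top',proj(c,P+[0,0,.037]))
print('tool d',(R.T@(h-T)*1e3))
E
```

```text
[[ 35  40  65  67  67  67  80 135 148 168 171 161 146 139 127  62  32  29
   28  28  29]
 [ 36  39  65  67  67  67  85 106 113 166 172 164 146 139 118  82  43  25
   24  25  29]
 [ 35  35  64  66  67  67  68  68  67  67 171 132  63  60  59  91  55  26
   24  26  30]
 [ 34  37  65  66  67  68  67  68  68  67 130 104  64  61  60  55  52  32
   30  31  31]
 [ 38  56  62  65  67  67  68  67  66  67  65  63  61  60  58  55  54  32
   30  30  31]
 [ 54  69  69  69  70  69  70  68  69  67  68  69  67  67  56  54  55  30
   32  31  28]
 [ 50  69  69  70  68  70  69  68  68  68  67  67  68  68  58  56  55  35
   31  29  30]
 [ 45  70  69  69  69  69  68  68  68  67  69  68  68  67  59  56  83  38
   32  30  30]
 [ 43  71  70  69  68  68  69  69  69  67  68  68  68  67  60  69 107  49
   31  31  31]
 [ 41  70  70  70  69  70  69  69  68  69  69  68  68  67  61 107 106  50
   31  31  30]
 [ 38  71  69  70  70  69  68  69  70  68  69  69  68  69  62 107 106  57
   32  31  33]
 [ 37  70  70  71  69  69  68 102  83  68  69 130 118  70  63 107 111  63
   29  30  33]
 [ 37  64  70  70  69  68  98  8
[... 1348 characters left out ...]
  74  75  74  73  72 110 123
  210 218 219]
 [197 201 199  91 106 104  92 117 131 119 104 103  92 118 130 118 112 144
  203 211 214]
 [210 208 210 165 122 122 121 120 122 122 120 119 121 121 120 120 114 178
  207 202 204]
 [207 206 208 204 191 188 188 187 197 197 194 193 196 196 194 196 199 212
  209 206 209]
 [213 211 208 209 208 211 213 208 213 213 210 205 206 209 207 207 210 211
  207 206 212]]
0.16766732371565876 13.97138127131768
0.10835886490052982 103.98909008758247
hole [ 0.58640862 -0.13815951  0.084     ] mid plate edge [ 0.62504819 -0.12903618  0.01      ]
pin foot proj [278.4035829  243.73670984] grip top [278.74038618 308.35741235]
tool d [  3.28985111 -59.19841499 101.42087307]
```

>>> carry_out(
  targets=[
    [0,[-9,-40,0],[0,0,0]],
    [0,[-9,-59,10],[0,0,0]],
    [0,[-9,-59,34],[0,0,0]],
    [0,[-9,-59,34],[0,0,0]],
    [0,[-9,-59,34],[0,0,0]],
  ],
)

```text
clock: 5.95
tcp_pos: [0.5982, -0.1353, 0.1515]
eef_rot: [-0.122, 0.993, 0.0, -0.0]
wrist_force: [0.3, -0.4, -0.2]
finger_gap: 0.0104
grip_force: 59.5
```

```bash
python3 - <<'E'
from h import *
w,c=snap('wrist','w5'); s=robot.sense(); snap('side','d5'); snap('scene','s5')
T=s['tcp_pos'];print(T,s['wrist_force']); P=T-np.array([0,0,.031])
u=np.array([.9703,.242,0])
print('foot',proj(c,P-[0,0,.026]),'hole',proj(c,[.5864,-.1382,.084]))
cv2.imwrite('pics/w5c.png',cv2.resize(w[170:330,200:360],None,fx=3.7,fy=3.7,interpolation=cv2.INTER_CUBIC)[:,:,::-1])
E
```

```text
[ 0.59857561 -0.13535795  0.15206674] [ 0.02658507  0.07404443 -0.03657252]
foot [278.45340051 244.73029435] hole [278.7647204  216.89105223]
```

View pics/w5c.png

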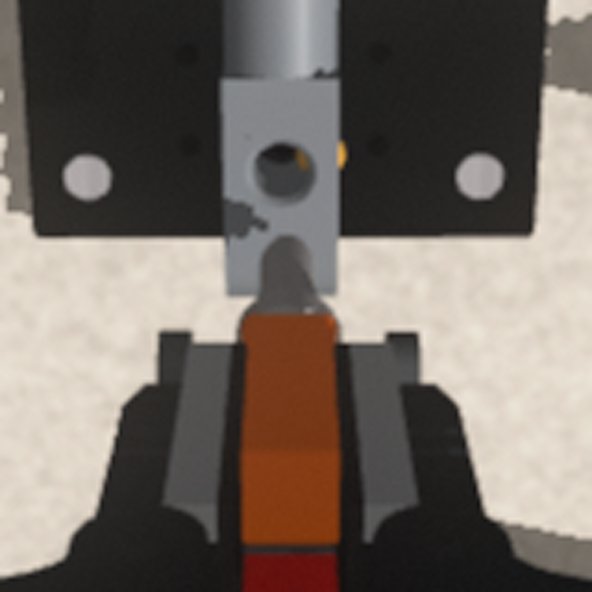

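Crop w5c (3.7x, offset 200,170): hole centre (285,173), shank tip top edge (287,237), grip top face rows 450–545. Laterally aligned to about 0.3 mm; checking tilt along the shaft.

```bash
python3 - <<'E'
from h import *
from scipy.spatial.transform import Rotation as Ro
w,c=load('w5'); T=robot.sense()['tcp_pos'];R=Ro.from_quat(robot.sense()['eef_rot']).as_matrix()
O=T-np.array([0,0,.031]); u=-R[:,0]; z=np.array([0,0,1.]); k=lambda p:((proj(c,p)-[200,170])*3.7).round(0)
print('yaw',np.degrees(np.arctan2(u[1],u[0])),u)
for n,a,b in(('top far',-6,37),('top near',6,37),('foot edge',-3.1,-26),('foot c',0,-26),('taper',-4,-23),('flange far',-7,0),('flange near',7,0)): print(n,k(O+u*a*1e-3+z*b*1e-3))
# side/scene views: predicted vs seen
for f in('d5','s5'):
    im,cc=load(f); print(f,[proj(cc,O+z*b*1e-3).round(1) for b in(37,-26)])
    hsv=cv2.cvtColor(im,cv2.COLOR_RGB2HSV); m=cv2.inRange(hsv,(6,140,80),(17,255,255)); n,l,st,ce=cv2.connectedComponentsWithStats(m)
    print([(st[i].tolist(),ce[i].round(1).tolist()) for i in range(1,n) if st[i][4]>8])
E
```

```text
yaw 14.009621963066694 [0.97025403 0.24208458 0.00147233]
top far [290. 471.]
top near [290. 571.]
foot edge [289. 260.]
foot c [289. 279.]
taper [289. 262.]
flange far [289. 310.]
flange near [289. 407.]
d5 [array([294.4, 161.9]), array([294.2, 175.2])]
[([460, 3, 59, 62, 2115], [486.2, 32.8]), ([482, 68, 13, 11, 13], [488.0, 72.4]), ([510, 91, 38, 18, 246], [528.5, 99.2]), ([264, 126, 8, 8, 53], [267.9, 129.5]), ([310, 221, 6, 13, 73], [312.4, 227.0])]
s5 [array([235.5, 183.7]), array([236.9, 201.4])]
[([234, 184, 2, 5, 10], [234.5, 186.0]), ([292, 186, 6, 14, 58], [294.5, 191.8]), ([173, 205, 11, 10, 87], [178.3, 209.8])]
```

```bash
python3 - <<'E'
from h import *
from scipy.spatial.transform import Rotation as Ro
w,c=load('w5'); s=robot.sense();T=s['tcp_pos'];R=Ro.from_quat(s['eef_rot']).as_matrix()
f=onz(c,200+287.5/3.7,170+256/3.7,T[2]-.057); h=onz(c,200+285/3.7,170+174/3.7,.084)
print(f,h,T,R.T@(h-f)*1e3)
E
```

```text
[ 0.59530646 -0.13660444  0.09546044] [ 0.58672109 -0.13914523  0.084     ] [ 0.59884658 -0.13547239  0.15246044] [ 8.96194467 -0.37617814 11.44761085]
```

>>> carry_out(
  targets=[
    [0,[9,-0.4,0],[0,0,0]],
    [0,[9,-0.4,6],[0,0,0]],
    [0,[9,-0.4,9],[0,0,0]],
    [0,[9,-0.4,11],[0,0,0]],
    [0,[9,-0.4,12],[0,0,0]],
    [0,[9,-0.4,13],[0,0,0]],
    [0,[9,-0.4,14],[0,0,0]],
    [0,[9,-0.4,14],[0,0,0]],
  ],
)

```text
clock: 7.1
tcp_pos: [0.5896, -0.1382, 0.1373]
eef_rot: [-0.122, 0.993, -0.0, -0.0]
wrist_force: [-1.7, -0.9, -0.5]
finger_gap: 0.0105
grip_force: 59.5
```

>>> carry_out(
  targets=[
    [0,[0,0,1],[0,0,0]],
    [0,[0,0,2],[0,0,0]],
    [0,[0,0,3],[0,0,0]],
    [0,[0,0,3],[0,0,0]],
  ],
)

```text
clock: 7.6
tcp_pos: [0.5896, -0.1383, 0.1344]
eef_rot: [-0.122, 0.993, -0.0, 0.0]
wrist_force: [-2.1, -0.9, 1.2]
finger_gap: 0.0102
grip_force: 59.8
```

>>> carry_out(
  targets=[
    [0,[0.4,0,1],[0,0,0]],
    [0,[0.4,0,2],[0,0,0]],
    [0,[0.4,0,3],[0,0,0]],
    [0,[0.4,0,4],[0,0,0]],
    [0,[0.4,0,5],[0,0,0]],
    [0,[0.4,0,6],[0,0,0]],
  ],
)

```text
clock: 8.35
tcp_pos: [0.5893, -0.1384, 0.1283]
eef_rot: [-0.122, 0.993, -0.0, 0.0]
wrist_force: [-0.6, -3.2, 1.9]
finger_gap: 0.0103
grip_force: 59.9
```

>>> carry_out(
  targets=[
    [0,[0.2,-0.3,1],[0,0,0]],
    [0,[0.2,-0.3,2],[0,0,0]],
    [0,[0.2,-0.3,3],[0,0,0]],
    [0,[0.2,-0.3,4],[0,0,0]],
    [0,[0.2,-0.3,5],[0,0,0]],
    [0,[0.2,-0.3,6],[0,0,0]],
  ],
)

```text
clock: 9.1
tcp_pos: [0.589, -0.1385, 0.1222]
eef_rot: [-0.122, 0.993, 0.0, -0.0]
wrist_force: [-0.3, -3.5, 2.3]
finger_gap: 0.0104
grip_force: 59.8
```

>>> carry_out(
  targets=[
    [0,[0,-0.3,1],[0,0,0]],
    [0,[0,-0.3,2],[0,0,0]],
    [0,[0,-0.3,3],[0,0,0]],
    [0,[0,-0.3,4],[0,0,0]],
    [0,[0,-0.3,5],[0,0,0]],
    [0,[0,-0.3,5],[0,0,0]],
  ],
)

```text
clock: 9.85
tcp_pos: [0.589, -0.1388, 0.117]
eef_rot: [-0.122, 0.993, 0.0, -0.0]
wrist_force: [-3.3, -2.2, 1.9]
finger_gap: 0.0107
grip_force: 60.0
```

>>> carry_out(
  targets=[
    [0,[0.3,0,0.5],[0,0,0]],
    [0,[0.3,0,1],[0,0,0]],
    [0,[0.3,0,1.5],[0,0,0]],
    [0,[0.3,0,2],[0,0,0]],
  ],
)

```text
clock: 10.35
tcp_pos: [0.5891, -0.1389, 0.1168]
eef_rot: [-0.122, 0.993, -0.0, 0.0]
wrist_force: [-6.5, 0.2, 12.3]
finger_gap: 0.0104
grip_force: 61.3
```

>>> carry_out(
  targets=[
    [0,[0.5,0,0.5],[0,0,0]],
    [0,[0.5,0,1],[0,0,0]],
    [0,[0.5,0,1],[0,0,0]],
  ],
)

```text
clock: 10.72
tcp_pos: [0.5891, -0.139, 0.1167]
eef_rot: [-0.122, 0.993, -0.0, 0.001]
wrist_force: [-7.0, 0.4, 15.1]
finger_gap: 0.0106
grip_force: 61.6
```

```bash
python3 - <<'E'
from h import *
w,c=snap('wrist','w6'); s=robot.sense(); snap('side','d6'); snap('scene','s6')
print(s['tcp_pos'],s['wrist_force'],s['wrist_torque'])
cv2.imwrite('pics/w6c.png',cv2.resize(w[130:420,160:400],None,fx=2,fy=2,interpolation=cv2.INTER_CUBIC)[:,:,::-1])
E
```

```text
[ 0.58907305 -0.13894065  0.11672233] [-6.6474229  -0.39716408 15.47933443] [0.0342293  1.28846521 0.02099049]
```

View pics/w6c.png

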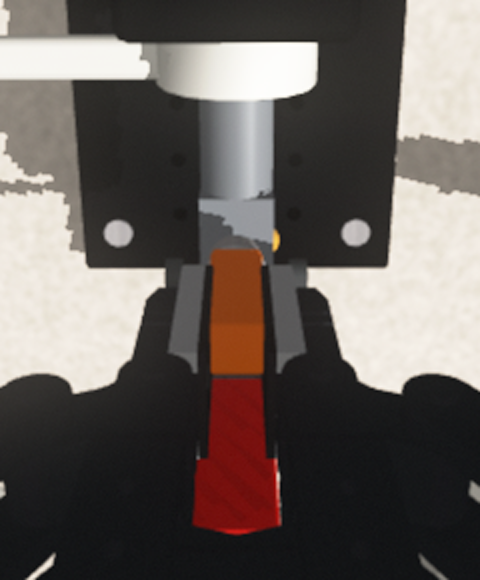

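Crop w6c: flange is down on the flat, loop open and pointing to the free end with tab behind the grip. Height matches home (TCP rose 82.8−50 mm relation holds, stiff stop). Release and rise.

>>> carry_out(
  targets=[
    [0,[0,0,-1],[0,0,0]],
    [0.45,[0,0,-1],[0,0,0]],
    [0.45,[0,0,-1],[0,0,0]],
    [0.45,[0,0,-1],[0,0,0]],
    [0.45,[0,0,-1],[0,0,0]],
    [0.45,[0,0,-20],[0,0,0]],
    [0.45,[0,0,-50],[0,0,0]],
    [0,[0,0,-75],[0,0,0]],
    [0,[0,0,-75],[0,0,0]],
    [0,[0,0,-75],[0,0,0]],
    [0,[0,0,-75],[0,0,0]],
  ],
)

```text
clock: 12.25
tcp_pos: [0.5876, -0.1387, 0.1878]
eef_rot: [-0.122, 0.993, 0.001, -0.001]
wrist_force: [0.6, -0.3, -0.4]
finger_gap: -0.0002
grip_force: 0.0
```

```bash
python3 - <<'E'
from h import *
from scipy.spatial.transform import Rotation as Ro
w,c=snap('wrist','w7'); s=robot.sense(); T=s['tcp_pos'];R=Ro.from_quat(s['eef_rot']).as_matrix()
print(T,s['wrist_force'],s['finger_gap'])
hsv=cv2.cvtColor(w,cv2.COLOR_RGB2HSV)
for n,lo,hi in (('orange',(6,150,80),(16,255,255)),('red',(0,150,70),(4,255,255))):
    cs,_=cv2.findContours(cv2.inRange(hsv,lo,hi),0,1)
    for q in cs:
        if cv2.contourArea(q)>60: print(n,cv2.contourArea(q),cv2.approxPolyDP(q,2.5,True)[:,0].tolist())
cv2.imwrite('pics/w7c.png',cv2.resize(w[130:420,160:400],None,fx=2,fy=2,interpolation=cv2.INTER_CUBIC)[:,:,::-1])
np.set_printoptions(suppress=True)
P=np.array([.5867,-.1391,.084]); u=np.array([.9703,.242,0])
for n,a,b in(('top far',-6,37),('top near',6,37),('tab end',35,48)): print(n,proj(c,P+u*a*1e-3+[0,0,b*1e-3]))
print('T-P along u',(T-P)@u)
E
```

```text
[ 0.58763355 -0.13875922  0.18784361] [ 0.0162938   0.13219756 -0.33777898] -0.0003484643970619732
orange 633.5 [[270, 211], [269, 244], [287, 246], [284, 211]]
orange 1636.5 [[559, 27], [521, 34], [505, 42], [503, 50], [510, 54], [507, 65], [559, 61]]
red 1998.5 [[503, 65], [489, 74], [482, 72], [473, 78], [493, 135], [521, 122], [507, 69]]
top far [278.36164707 225.88766089]
top near [278.33670952 245.12012998]
tab end [278.33869663 298.65646917]
T-P along u 0.0009882920681369874
```

View pics/w7c.png

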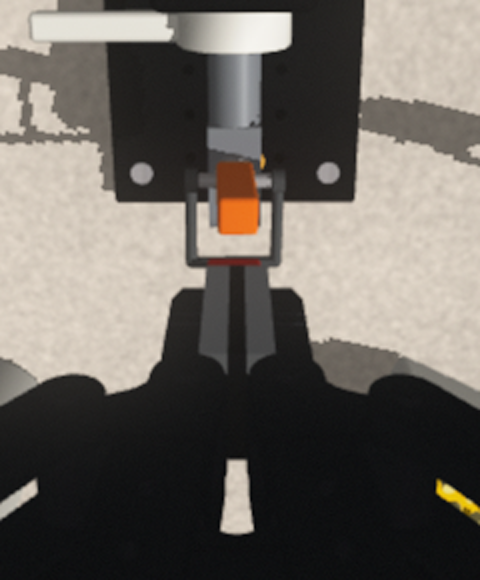

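Crop w7c: pin upright in the shaft with loop open toward the free end, end bar at about (238,262), tab just under the fingers. Move out over the tab and push down.

>>> carry_out(
  targets=[
    [0,[-38.5,0,0],[0,0,0]],
    [0,[-38.5,0,15],[0,0,0]],
    [0,[-38.5,0,28],[0,0,0]],
    [0,[-38.5,0,33],[0,0,0]],
    [0,[-38.5,0,38],[0,0,0]],
    [0,[-38.5,0,43],[0,0,0]],
    [0,[-38.5,0,48],[0,0,0]],
    [0,[-38.5,0,48],[0,0,0]],
  ],
)

```text
clock: 13.3
tcp_pos: [0.6256, -0.1297, 0.1411]
eef_rot: [-0.122, 0.993, 0.0, -0.0]
wrist_force: [0.1, -0.4, 0.6]
finger_gap: 0.0
grip_force: 0.0
```

>>> carry_out(
  targets=[
    [0,[0,0,4],[0,0,0]],
    [0,[0,0,8],[0,0,0]],
    [0,[0,0,12],[0,0,0]],
    [0,[0,0,16],[0,0,0]],
    [0,[0,0,20],[0,0,0]],
    [0,[0,0,24],[0,0,0]],
    [0,[0,0,24],[0,0,0]],
  ],
)

```text
clock: 14.18
tcp_pos: [0.6254, -0.1296, 0.1168]
eef_rot: [-0.122, 0.993, 0.0, -0.0]
wrist_force: [-0.0, 0.1, 0.2]
finger_gap: 0.0005
grip_force: 0.0
```

```bash
python3 - <<'E'
from h import *
w,c=snap('wrist','w8'); print(robot.sense()['wrist_force'])
hsv=cv2.cvtColor(w,cv2.COLOR_RGB2HSV)
for n,lo,hi in (('orange',(6,150,80),(16,255,255)),('red',(0,120,50),(4,255,255))):
    cs,_=cv2.findContours(cv2.inRange(hsv,lo,hi),0,1)
    for q in cs:
        if cv2.contourArea(q)>20: print(n,cv2.contourArea(q),cv2.boundingRect(q))
E
```

```text
[0.43516655 0.15046454 0.68004955]
orange 1532.5 (262, 176, 33, 53)
red 1190.5 (259, 229, 38, 46)
red 327.5 (547, 0, 13, 56)
```

>>> carry_out(
  targets=[
    [0,[0,0,2],[0,0,0]],
    [0,[0,0,4],[0,0,0]],
    [0,[0,0,6],[0,0,0]],
    [0,[0,0,8],[0,0,0]],
  ],
)

```text
clock: 14.72
tcp_pos: [0.6261, -0.1298, 0.1096]
eef_rot: [-0.122, 0.993, -0.0, 0.0]
wrist_force: [0.1, -0.8, 3.9]
finger_gap: -0.0002
grip_force: 1.2
```

>>> carry_out(
  targets=[
    [0,[0,0,2],[0,0,0]],
    [0,[0,0,4],[0,0,0]],
    [0,[0,0,6],[0,0,0]],
  ],
)

```text
clock: 15.1
tcp_pos: [0.6261, -0.1298, 0.1035]
eef_rot: [-0.122, 0.993, -0.0, 0.0]
wrist_force: [0.3, 0.1, 4.6]
finger_gap: 0.0002
grip_force: 1.4
```

>>> carry_out(
  targets=[
    [0,[0,0,2],[0,0,0]],
    [0,[0,0,4],[0,0,0]],
    [0,[0,0,6],[0,0,0]],
  ],
)

```text
clock: 15.48
tcp_pos: [0.6252, -0.1297, 0.0968]
eef_rot: [-0.122, 0.993, 0.0, -0.001]
wrist_force: [-1.6, -1.0, 2.0]
finger_gap: 0.0002
grip_force: 1.6
```

>>> carry_out(
  targets=[
    [0,[0,0,2],[0,0,0]],
    [0,[0,0,4],[0,0,0]],
    [0,[0,0,6],[0,0,0]],
    [0,[0,0,8],[0,0,0]],
  ],
)

```text
clock: 15.98
tcp_pos: [0.6259, -0.1296, 0.089]
eef_rot: [-0.122, 0.993, 0.0, 0.0]
wrist_force: [-1.5, -0.7, 0.9]
finger_gap: 0.0
grip_force: 0.4
```

>>> carry_out(
  targets=[
    [0,[0,0,2],[0,0,0]],
    [0,[0,0,4],[0,0,0]],
    [0,[0,0,5],[0,0,0]],
    [0,[0,0,6],[0,0,0]],
  ],
)

```text
clock: 16.48
tcp_pos: [0.6259, -0.1297, 0.0833]
eef_rot: [-0.122, 0.993, 0.0, 0.0]
wrist_force: [0.3, 0.1, 0.7]
finger_gap: 0.0001
grip_force: 0.3
```

>>> carry_out(
  targets=[
    [0,[0,0,1],[0,0,0]],
    [0,[0,0,2],[0,0,0]],
    [0,[0,0,3],[0,0,0]],
    [0,[0,0,3],[0,0,0]],
  ],
)

```text
clock: 16.98
tcp_pos: [0.6257, -0.1297, 0.0802]
eef_rot: [-0.122, 0.993, 0.0, -0.0]
wrist_force: [-1.4, 0.7, 1.4]
finger_gap: 0.0002
grip_force: 0.4
```

>>> carry_out(
  targets=[
    [0,[0,0,0.7],[0,0,0]],
    [0,[0,0,1.5],[0,0,0]],
    [0,[0,0,1.5],[0,0,0]],
  ],
)

```text
clock: 17.35
tcp_pos: [0.6257, -0.1297, 0.0787]
eef_rot: [-0.122, 0.993, 0.0, -0.0]
wrist_force: [-1.7, -0.1, 1.0]
finger_gap: 0.0001
grip_force: 0.5
```

>>> carry_out(
  targets=[
    [0,[0,0,0.7],[0,0,0]],
    [0,[0,0,1.5],[0,0,0]],
    [0,[0,0,1.5],[0,0,0]],
  ],
)

```text
clock: 17.73
tcp_pos: [0.6258, -0.1298, 0.0774]
eef_rot: [-0.122, 0.993, -0.0, -0.0]
wrist_force: [-2.6, 0.4, 3.3]
finger_gap: 0.0001
grip_force: 1.4
```

>>> carry_out(
  targets=[
    [0,[0,0,0.7],[0,0,0]],
    [0,[0,0,1.2],[0,0,0]],
    [0,[0,0,1.2],[0,0,0]],
  ],
)

```text
clock: 18.1
tcp_pos: [0.6257, -0.1299, 0.0764]
eef_rot: [-0.122, 0.993, -0.0, -0.0]
wrist_force: [-2.8, -0.8, 6.0]
finger_gap: 0.0003
grip_force: 2.5
```

```bash
python3 - <<'E'
from h import *
print(robot.sense()['wrist_force'],robot.tip_reach)
w,c=snap('wrist','w9')
hsv=cv2.cvtColor(w,cv2.COLOR_RGB2HSV)
for n,lo,hi in (('orange',(6,150,80),(16,255,255)),('red',(0,120,50),(4,255,255))):
    cs,_=cv2.findContours(cv2.inRange(hsv,lo,hi),0,1)
    for q in cs:
        if cv2.contourArea(q)>20: print(n,cv2.contourArea(q),cv2.boundingRect(q))
E
```

```text
[-2.78230073 -0.80751645  6.04270242] 0.017
orange 3603.0 (254, 204, 48, 87)
```

>>> carry_out(
  targets=[
    [0,[0,0,-5],[0,0,0]],
    [0,[0,0,-20],[0,0,0]],
    [0,[0,0,-60],[0,0,0]],
    [0,[30,0,-110],[0,0,0]],
    [0,[50,50,-130],[0,0,0]],
    [0,[50,60,-130],[0,0,0]],
    [0,[50,60,-130],[0,0,0]],
  ],
)

```text
clock: 19.02
tcp_pos: [0.563, -0.083, 0.2066]
eef_rot: [-0.122, 0.992, -0.0, 0.001]
wrist_force: [-0.1, -0.7, 0.8]
finger_gap: 0.0
grip_force: 0.0
```

```bash
python3 - <<'E'
from h import *
w,c=snap('wrist','w10'); print(robot.sense()['tcp_pos'],robot.sense()['wrist_force'])
P=np.array([.5867,-.1391,.084]); u=np.array([.9703,.242,0]); n=np.array([-.242,.9703,0])
k=lambda a,l,b: proj(c,P+u*a*1e-3+n*l*1e-3+[0,0,b*1e-3]).round(1).tolist()
print('grip top corners',[k(a,l,37) for a in(-6,6) for l in(-6,6)])
print('tab end',k(46,-9,-20),k(46,9,-20),'tab near nose',k(24,-9,-20),k(24,9,-20))
hsv=cv2.cvtColor(w,cv2.COLOR_RGB2HSV)
for nme,lo,hi in (('orange',(6,150,80),(16,255,255)),('red',(0,120,50),(4,255,255))):
    cs,_=cv2.findContours(cv2.inRange(hsv,lo,hi),0,1)
    for q in cs:
        if cv2.contourArea(q)>20: print(nme,cv2.contourArea(q),cv2.boundingRect(q),cv2.approxPolyDP(q,2.5,True)[:,0].tolist())
E
```

```text
[ 0.56301438 -0.08361138  0.20592954] [ 0.13838138  0.27737413 -0.22705648]
grip top corners [[174.5, 230.3], [193.4, 230.4], [176.2, 247.7], [194.8, 247.8]]
tab end [195.3, 263.9] [217.0, 264.0] tab near nose [193.5, 239.5] [215.6, 239.5]
orange 680.0 (175, 217, 28, 35) [[201, 217], [185, 218], [175, 236], [177, 250], [194, 250], [202, 230]]
orange 1374.0 (406, 47, 56, 36) [[454, 48], [422, 53], [407, 61], [411, 80], [439, 82], [461, 69]]
red 301.0 (195, 231, 22, 30) [[215, 231], [211, 246], [196, 246], [196, 260], [216, 259]]
red 1738.0 (393, 80, 47, 65) [[406, 80], [393, 92], [411, 139], [416, 144], [438, 133], [439, 128], [423, 83]]
```

>>> carry_out(
  targets=[
    [0,[-9,-40,0],[0,0,0]],
    [0,[-9,-60,20],[0,0,0]],
    [0,[-9,-60,50],[0,0,0]],
    [0,[-9,-60,60],[0,0,0]],
    [0,[-9,-60,63],[0,0,0]],
    [0,[-9,-60,65],[0,0,0]],
    [0,[-9,-60,66],[0,0,0]],
    [0,[-9,-60,66],[0,0,0]],
  ],
)

```text
clock: 20.08
tcp_pos: [0.5864, -0.1396, 0.1409]
eef_rot: [-0.122, 0.993, -0.0, 0.001]
wrist_force: [-0.1, -0.2, -0.0]
finger_gap: -0.0002
grip_force: 0.0
```

>>> carry_out(
  targets=[
    [0,[0,0,0.7],[0,0,0]],
    [0,[0,0,1.4],[0,0,0]],
    [0,[0,0,1.4],[0,0,0]],
  ],
)

```text
clock: 20.45
tcp_pos: [0.586, -0.1396, 0.1388]
eef_rot: [-0.122, 0.993, -0.0, 0.0]
wrist_force: [-0.8, 0.1, 0.6]
finger_gap: -0.0
grip_force: 0.2
```

>>> carry_out(
  targets=[
    [0,[0,0,0.5],[0,0,0]],
    [0,[0,0,1],[0,0,0]],
    [0,[0,0,1],[0,0,0]],
  ],
)

```text
clock: 20.82
tcp_pos: [0.5864, -0.1399, 0.1385]
eef_rot: [-0.122, 0.993, -0.0, 0.0]
wrist_force: [-1.3, -0.2, 5.5]
finger_gap: 0.0003
grip_force: 2.5
```

>>> carry_out(
  targets=[
    [0,[0,0,0.5],[0,0,0]],
    [0,[0,0,1],[0,0,0]],
    [0,[0,0,1],[0,0,0]],
  ],
)

```text
clock: 21.2
tcp_pos: [0.5869, -0.1401, 0.1384]
eef_rot: [-0.122, 0.993, -0.001, 0.001]
wrist_force: [-2.5, 0.4, 8.6]
finger_gap: -0.0
grip_force: 4.4
```

>>> carry_out(
  targets=[
    [0,[0.3,0,1],[0,0,0]],
    [0,[0.6,0,2],[0,0,0]],
    [0,[1,0,3],[0,0,0]],
    [0,[1,0,3],[0,0,0]],
  ],
)

```text
clock: 21.7
tcp_pos: [0.5875, -0.1409, 0.1381]
eef_rot: [-0.122, 0.993, -0.002, 0.003]
wrist_force: [-2.9, 1.6, 18.8]
finger_gap: -0.0001
grip_force: 9.4
```

>>> carry_out(
  targets=[
    [0,[0,0,-4],[0,0,0]],
    [0,[0,0,-10],[0,0,0]],
    [0,[0,0,-40],[0,0,0]],
    [0,[10,40,-72],[0,0,0]],
    [0,[10,60,-72],[0,0,0]],
    [0,[10,60,-72],[0,0,0]],
    [0,[10,60,-72],[0,0,0]],
  ],
)

```text
clock: 22.58
tcp_pos: [0.5603, -0.0843, 0.2041]
eef_rot: [-0.122, 0.993, 0.0, -0.001]
wrist_force: [-0.3, 0.1, 0.3]
finger_gap: 0.0003
grip_force: 0.0
```

```bash
python3 - <<'E'
from h import *
w,c=snap('wrist','w11'); print(robot.sense()['tcp_pos'],robot.sense()['wrist_force'])
P=np.array([.5867,-.1391,.084]); u=np.array([.9703,.242,0]); n=np.array([-.242,.9703,0])
k=lambda a,l,b: proj(c,P+u*a*1e-3+n*l*1e-3+[0,0,b*1e-3]).round(1).tolist()
print('grip top corners',[k(a,l,37) for a in(-6,6) for l in(-6,6)])
print('tab end',k(46,-9,-20),k(46,9,-20),'nose',k(24,-9,-9),k(24,9,-9))
hsv=cv2.cvtColor(w,cv2.COLOR_RGB2HSV)
for nme,lo,hi in (('orange',(6,150,80),(16,255,255)),('red',(0,120,50),(4,255,255))):
    cs,_=cv2.findContours(cv2.inRange(hsv,lo,hi),0,1)
    for q in cs:
        if cv2.contourArea(q)>20: print(nme,cv2.boundingRect(q),cv2.approxPolyDP(q,2.5,True)[:,0].tolist())
g=cv2.cvtColor(w,cv2.COLOR_RGB2GRAY); print(g[214:270:2,170:224:3])
for f in('side','scene'):
    im,cc=snap(f,f+'11'); hs=cv2.cvtColor(im,cv2.COLOR_RGB2HSV)
    kk=lambda a,b: proj(cc,P+u*a*1e-3+[0,0,b*1e-3]).round(1).tolist()
    print(f,'pred grip mid',kk(0,20),'tab',kk(35,-22))
    for lo,hi in (((6,140,70),(17,255,255)),((0,140,60),(4,255,255))):
        m=cv2.inRange(hs,lo,hi); N,l,st,ce=cv2.connectedComponentsWithStats(m); x,y=kk(0,20)
        print([(st[i].tolist(),ce[i].round(1).tolist()) for i in range(1,N) if st[i][4]>4 and abs(ce[i][0]-x)<40 and abs(ce[i][1]-y)<40])
E
```

```text
[ 0.56041154 -0.08455764  0.20421018] [0.49561755 0.09976524 0.27589195]
grip top corners [[174.6, 236.7], [193.7, 236.7], [176.3, 254.1], [195.0, 254.1]]
tab end [195.5, 269.2] [217.2, 269.2] nose [190.4, 250.3] [213.5, 250.3]
orange (175, 222, 28, 35) [[200, 222], [185, 223], [175, 242], [177, 256], [194, 255], [202, 236]]
orange (407, 52, 56, 36) [[455, 53], [425, 57], [409, 65], [407, 71], [413, 78], [412, 85], [441, 87], [460, 77], [462, 73]]
red (196, 236, 22, 31) [[215, 236], [212, 251], [196, 252], [198, 266], [217, 265]]
red (393, 85, 48, 64) [[407, 85], [393, 95], [412, 144], [417, 148], [439, 137], [440, 133], [424, 88]]
[[ 38  35  36  36  37 130 129 128 128 129 128 128 127 105  90  30  33  33]
 [ 36  37  36  34  36  70  86 103 127 129 129 129 129 107  93  28  34  32]
 [ 38  38  36  36  37  70  69  74  73  87 122 128 127  71 123  28  33  32]
 [ 86  73  37  37  39  71  72  79  76  84  86  69 103  60  80  46  44  47]
 [ 86  82  53  38  46  72  75  74  73  70  89  85  70  61  77  70  44  60]
 [ 87  81  69  47  47  71  73  71  71  72 104  69  69  60  64  48  51  51]
 [ 62  52 
[... 1213 characters left out ...]
02 203 202 204  94  95  96  94  96  96  95 184 203]
 [203 206 197 208 215 208 199 207 198  96  95  94  95  96  95  96 173 207]
 [208 207 198 202 210 204 198 206 199  95  96  96  96  96  95  96 169 206]
 [211 208 206 207 201 197 200 206 204  91  95  95  95  96  96  95 164 209]
 [211 214 212 217 206 203 205 210 204 136 144 145 170 169 172 177 203 207]
 [211 205 210 217 217 210 209 209 204 200 211 208 205 210 210 217 210 204]]
side pred grip mid [297.8, 174.3] tab [288.0, 180.2]
[([296, 171, 4, 8, 29], [297.6, 174.6])]
[([286, 179, 10, 6, 29], [289.4, 181.7])]
scene pred grip mid [237.4, 196.8] tab [235.8, 214.5]
[([235, 192, 4, 10, 40], [236.5, 196.5])]
[([233, 211, 7, 7, 43], [235.9, 213.9])]
```

```bash
python3 -c "
from h import *
print(robot.sign_off())"
```

```text
the job is handed in; nothing more can be done
None
```

I put the looped pin in the shaft's cross hole and snapped its loop shut over the shaft end. I then let go and handed the job in at about 23 s: the head sits home to within about 0.1 mm, no force reading passed 19 N, and the closed loop was checked by force and measured image positions, not a viewed picture.

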